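# Put the used-up battery in the screw-top battery canister

### The job

Unscrew the red cap from the leaning battery canister, lift it off and set it down flat, top up, in the middle of the cork coaster. Then pick up the used-up battery, the green one standing on end, and drop it into the open canister so that it lies inside. Leave the blue battery, the glue stick, the mint tin and the eraser where they are.

Things in the scene. Friction and masses are not known exactly. Their poses are not given: they have to be found in the camera images.
- canister: Clear battery canister, held fast and immovable in a grey sloped stand; its axis leans 30 degrees from vertical, roughly toward the robot. Origin: centre of its underside; z runs up its axis and out of the mouth; y is level. Body 53 mm wide up to 74 mm along z, then a neck 46 mm wide over its thread up to the rim at 102 mm; bore 33 mm wide, floor at 4 mm. Stand: 76 mm wide, up to 58 mm along z.
- mouth (a point): Centre of the canister's mouth, on its axis in the plane of the rim (102 mm along the canister's z), about 0.11 m above the desk. Same axes as the canister. The round bore here is 33 mm wide.
- cap: Red ribbed screw cap, 56 mm across, 26 mm tall, 50 g, loose, screwed home on the neck at the start. Origin: centre of its open underside (79 mm along the canister's z at the start); z axis out through its top, along the canister's axis. It loosens counterclockwise seen from its top, rising 9 mm per turn with 0.8 mm axial play. It turns easily and stays where it is let go.
- cap_top (a point): Centre of the cap's flat top (a white disc), 26 mm along z above the cap's origin. The thread lets go after about 1.3 turns (8.0 to 8.4 rad); until then the cap cannot be pulled off. Once free it must be lifted 15 mm further along the canister's axis to clear the rim.
- coaster: Round cork coaster, 90 mm wide, 4 mm thick, fixed flat on the desk. Origin: centre of its underside, z up.
- battery_green: The used-up battery: green with a yellow lower end, a cylinder 17 mm in diameter and 50 mm long, 24 g, standing on end on the desk, loose. Metal terminal end up. The origin lies on its side, 7 mm off its axis, at half its length; its y axis runs along its length.
- green_mid (a point): Centre of the green battery, 28 mm above the desk while it stands (it stands on the 3 mm thick dark mat).
- blue_mid (a point): Centre of the blue battery, 28 mm above the desk while it stands (it stands on the 3 mm thick dark mat).
- battery_blue: The good battery: blue with a yellow lower end, same size, standing on end too. To be left alone. It and the green one may be either way round.
- glue_stick: Glue stick with red cap, 26 mm in diameter, 97 mm tall, standing loose. To be left alone. Origin: centre of its underside.
- mint_tin: Closed flat tin with a teal lid, 47 x 64 x 18 mm, loose. To be left alone. Origin: centre of its underside.
- eraser: Blue and white eraser, 23 x 46 x 13 mm, loose. To be left alone. Origin: centre of its underside.

How it is judged:
By the outcome, as a careful person would: the job done as asked, in the order asked, and still so for the second after the job is handed in, with the robot touching nothing.
It also fails if it takes over 72 s, if anything falls off the work surface, if the arm or the gripper's body presses on something with over 40 N, if the wrist force passes 120 N, or if a joint passes its speed limit or range.

### The arm

A 7-joint arm with a two-finger parallel gripper is mounted at the origin on a cart in front of the work surface, level with it; the furniture and walls round the work are solid. World frame = base frame: x ahead of the robot, y to its left, z up, the work surface at z = 0. Lengths are in m, angles in rad, forces in N, time in s.
With the tool pointing down it reaches from about 0.425 to 1.025 m from the base axis. Payload 9.4 kg.
Tool frame: the origin (TCP) lies midway between the tips of the shut fingers; the grasp point (between the pads) lies 19 mm behind it; z points along the fingers, y is the line along which they close (so a half turn about z gives the same grasp; the last joint's range is limited). The gripper opens to 93 mm and grips with 3 to 60 N. Pads are 15 mm wide; open, the fingers measure 128 mm over their backs; the gripper's body (75 mm by 188 mm) begins 65 mm behind the grasp point.
Start: joints at [1.229, 0.599, -0.003, 1.599, 0.002, 0.943, -0.08], TCP at [0.19, -0.7, 0.219] pointing down, gripper open.
Joint ranges: [-2.57, 2.57], [-0.35, 1.97], [-1.29, 1.29], [0.11, 2.56], [-1.05, 4.19], [0.11, 1.86], [-2.63, 2.63]. Speed limits (rad/s): [2.22, 2.22, 3.01, 3.01, 3.14, 3.14, 3.14].

### API

Orientations are given as [roll, pitch, yaw] about the fixed x, y, z axes, in that order (R = Rz(yaw) Ry(pitch) Rx(roll)).
In Python, from station import env, cams gives the robot as it stands.
- The arm moves only by the shell command python3 -m creep 'ROWS' [FORCE]. ROWS is a JSON object whose one key "increments" holds a list of rows, each a list of 7 numbers: the opening, from 0 (shut) to 1 (fully open), then the shift along the world's x, y, z in mm, then the turn, a rotation vector about the world's x, y, z in rad. In form: {"increments": [[claw, dx, dy, dz, ax, ay, az], ...]}. A call has 1 to 10 rows; each row shifts and turns the commanded pose from where the row before left it; what a row does not reach is not made up. A row lasts 1/10 s, in which the tool goes at most 50 mm and 8.59 degrees, less where a joint would pass 70% of its speed; a pose out of reach is approached as far as the arm can. A call is refused whole if a number of a shift passes 50 or a number of a turn 0.15, either way. A call with a gripper value outside its range is refused whole. The fingers move at their own pace and stop on an object; FORCE is the grip in N (left out, the last holds). Time passes only in rows, so rows that do not move let the fingers close. It gives the time, the measured TCP pose, the force, the opening and the grip force at its end, in the units of the state.
- env.get_obs(): the state, without advancing time (a new reading comes with each control period).
- cams.read_camera(name): name is "side" or "top"; returns the picture (384x512x3 uint8, blue, green, red); there is no depth.
- cams.camera_info(name): a dict with "vertical_fov" (degrees; the focal length in pixels is half the picture's height over the tangent of half this angle, whatever the lens; pixels are square), "cx", "cy" (the principal point, pixels), "dist_coeffs" ([k1, k2, p1, p2, k3] as OpenCV has them; the pictures are not rectified), "origin" and "rotation" of the camera in the world. Camera axes: x right, y down, z forward; pixel columns grow to the right and rows downward; lengths in m; the calibration is good to about 2 mm. A picture is of the moment at which its call begins. camera_info takes no time and is no camera call.
- env.close_job(): hands the job in; it is judged then, once.
The state is a dict: "time_s": time; "joint_pos": joint angles; "dq": joint speeds; "joint_torque": joint torques, N m; "ee_pos": TCP position; "ee_rot": TCP orientation; "force": force on the tool from outside, world axes, zero at the start; "moment": the same for the moment, N m; "gripper_width": opening from 0.0 (shut) to 1.0 (fully open); "finger_force": force on a finger pad.
Only numpy, scipy, OpenCV 4.12 (cv2) and the standard library are available. Lean on these libraries where they do the work, as an engineer would, in place of code of your own. Each camera call takes 0.05 s, during which the arm holds its last target. There are 200 camera calls.

## Working session

There is one attempt and no reset: what is moved stays moved. The work goes in short steps, Python scripts to look and compute and a shell command to move; the robot and the scene stay as the last step left them, time stands still between calls to the robot, and variables do not carry over. Pictures are saved under pics/ and viewed, at most 10 in all, crops included, and the job is handed in when it is done.

```bash
ls; mkdir -p pics; python3 - <<'E'
from station import env, cams
import cv2
for n in("side","top"):
    cv2.imwrite(f"pics/{n}0.png",cams.read_camera(n)); print(n,cams.camera_info(n))
print(env.get_obs())
E
```

```text
pics
side {'vertical_fov': 57.62714253072322, 'cx': 255.54643509922624, 'cy': 196.40814956283313, 'dist_coeffs': array([-0.09036816,  0.        ,  0.        ,  0.        ,  0.        ]), 'origin': array([ 0.22626055, -0.57180068,  0.59733652]), 'rotation': array([-2.2015318 , -0.00359726, -0.42767719])}
top {'vertical_fov': 45.67852265056761, 'cx': 249.10831539372086, 'cy': 191.82703164589645, 'dist_coeffs': array([-0.02686409,  0.        ,  0.        ,  0.        ,  0.        ]), 'origin': array([0.42274995, 0.01907243, 1.45234182]), 'rotation': array([-3.07469553,  0.01091348, -1.58666988])}
{'time_s': 0.1, 'joint_pos': array([ 1.22929835,  0.60008018, -0.00256691,  1.60002045,  0.00179915,
        0.94293316, -0.07978451]), 'dq': array([-0.00176694, -0.00112074, -0.00098164, -0.00219045,  0.00073649,
       -0.00050407,  0.00111463]), 'joint_torque': array([ 4.89625992e-03, -7.66561532e+01,  1.50205951e+00, -2.52933240e+01,
       -5.23044518e-02,  1.36528202e-02,  7.37882101e-05]), 'ee_pos': array([ 0.18963003, -0.69930999,  0.21783118]), 'ee_rot': array([-3.14015879e+00,  1.19605972e-04,  2.64890941e-01]), 'force': array([-0.42475044,  0.03529888,  0.43075917]), 'moment': array([-0.04326342, -0.03542578,  0.00867813]), 'finger_force': 0.0, 'gripper_width': 0.9977158596353568}
```

View pics/side0.png

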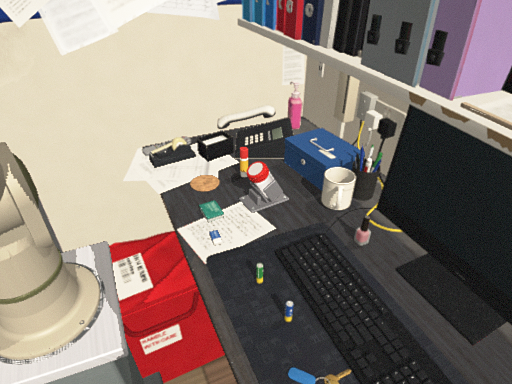

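View pics/top0.png

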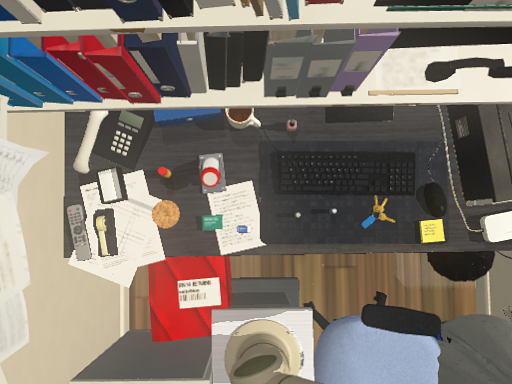

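The side view shows the cap at (260,173), coaster (204,183), green battery (259,272), blue (289,311), glue stick (244,162), tin (211,210) and eraser (214,237). The top view shows the cap at (210,173), coaster (166,214) and batteries near (297,214) and (334,211). A shelf overhangs the far side.

```bash
cat > h.py <<'E'
import cv2, numpy as np
from station import env, cams
from scipy.spatial.transform import Rotation as Ro
def K(n):
    c=cams.camera_info(n); f=192/np.tan(np.radians(c['vertical_fov'])/2)
    return np.array([[f,0,c['cx']],[0,f,c['cy']],[0,0,1.]]),c['dist_coeffs'],Ro.from_euler('xyz',c['rotation']).as_matrix(),c['origin']
def ray(n,uv):
    k,d,R,o=K(n); p=cv2.undistortPoints(np.array([[uv]],float),k,d)[0,0]
    v=R@np.array([p[0],p[1],1]); return o,v/np.linalg.norm(v)
def plane(n,uv,z):
    o,v=ray(n,uv); return o+v*(z-o[2])/v[2]
def tri(a,b):   # pixels in side, top -> point, gap
    o,v=ray('side',a); p,w=ray('top',b)
    s=np.linalg.lstsq(np.c_[v,-w],p-o,rcond=None)[0]; x,y=o+s[0]*v,p+s[1]*w
    return (x+y)/2,np.linalg.norm(x-y)
def proj(n,X):
    k,d,R,o=K(n); return cv2.projectPoints((R.T@(np.asarray(X)-o).T).T.reshape(-1,1,3),np.zeros(3),np.zeros(3),k,d)[0][:,0]
def blobs(n,im,lo,hi,box,amin=8):
    x0,y0,x1,y1=box; m=cv2.inRange(cv2.cvtColor(im,cv2.COLOR_BGR2HSV)[y0:y1,x0:x1],lo,hi)
    c,l,s,ce=cv2.connectedComponentsWithStats(m)
    return [(np.round(ce[i]+[x0,y0],1),s[i]+np.array([x0,y0,0,0,0])) for i in range(1,c) if s[i,4]>=amin]
E
python3 - <<'E'
from h import *
S=cv2.imread('pics/side0.png');T=cv2.imread('pics/top0.png')
a=cv2.resize(S[140:330,180:310],None,fx=4,fy=4,interpolation=2)[:600]
b=cv2.resize(S[140:260,180:300],(600,600),interpolation=2)
b=np.hstack([cv2.resize(S[145:215,190:290],(400,280),interpolation=2),cv2.resize(S[255:325,230:330],(400,280),interpolation=2)])
c=np.hstack([cv2.resize(T[145:215,145:245],(400,280),interpolation=2),cv2.resize(T[180:250,260:360],(400,280),interpolation=2)])
cv2.imwrite('pics/crop0.png',np.vstack([b,c]))
for n,im,L in (('side',S,[('green',(45,80,50),(80,255,255),(230,250,330,330)),('blue',(100,100,50),(125,255,255),(230,250,330,330)),('yel',(22,100,80),(40,255,255),(230,250,330,330)),('cork',(5,60,80),(20,200,255),(185,170,225,195)),('red',(0,150,80),(5,255,255),(230,140,290,200)),('white',(0,0,190),(180,60,255),(245,155,285,190))]),
 ('top',T,[('bat',(0,0,120),(180,90,255),(285,200,345,225)),('cork',(5,60,80),(20,200,255),(145,195,185,235)),('red',(0,150,80),(5,255,255),(195,150,230,195)),('white',(0,0,190),(180,60,255),(200,160,222,188)),('gr',(45,80,40),(80,255,255),(285,200,345,225))])):
  for t,lo,hi,bx in L:
    print(n,t,[(*c,*s) for c,s in [(c.tolist(),s.tolist()) for c,s in blobs(n,im,lo,hi,bx,3)]])
print(proj('side',[[.19,-.7,.219]]),plane('top',(166,214),.004),plane('side',(204,183),.004))
E
```

```text
side green [(259.2, 272.1, 256, 267, 8, 11, 59)]
side blue [(288.5, 310.6, 285, 306, 9, 10, 57)]
side yel [(259.2, 280.2, 256, 277, 7, 7, 39), (287.8, 318.7, 284, 316, 8, 6, 37)]
side cork [(204.5, 182.9, 190, 175, 30, 17, 410)]
side red [(243.4, 152.1, 240, 147, 8, 12, 87), (259.0, 173.7, 247, 161, 22, 22, 210)]
side white [(246.0, 159.0, 245, 158, 3, 3, 5), (255.2, 168.6, 249, 163, 14, 12, 124), (265.1, 182.2, 256, 172, 18, 18, 118)]
top bat [(334.0, 210.5, 332, 209, 5, 5, 19), (297.8, 214.5, 296, 212, 5, 6, 20)]
top cork [(165.6, 213.8, 152, 200, 28, 29, 641)]
top red [(210.0, 174.6, 201, 167, 19, 20, 133)]
top white [(211.4, 163.4, 204, 160, 15, 9, 104), (209.8, 178.2, 204, 172, 13, 13, 130)]
top gr []
[[256.93841984 224.76144675]] [0.45368758 0.29900599 0.004     ] [0.45072426 0.2941052  0.004     ]
```

View pics/crop0.png

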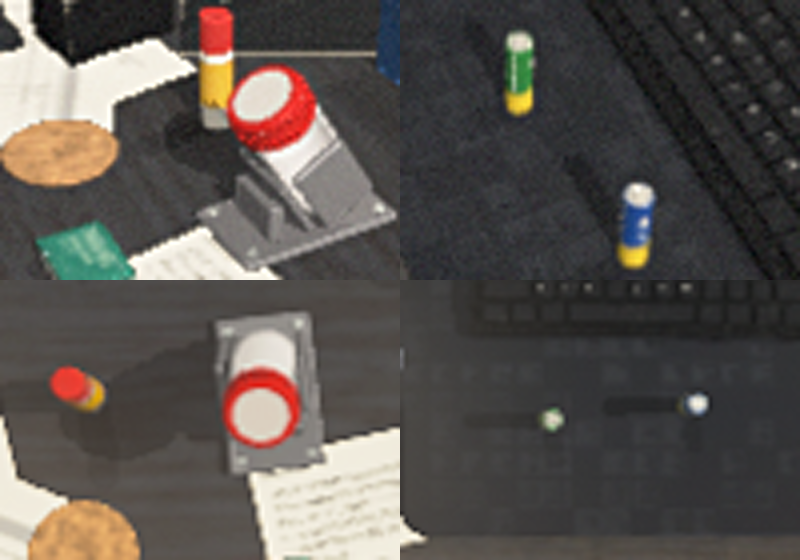

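The crops show the white cap disc clearly in both views, at side (255,169) and top (210,178). The stand's base plate edges are visible too, which gives the lean azimuth, and the battery tops are metallic/white. Next I triangulate.

```bash
python3 - <<'E'
from h import *
S=cv2.imread('pics/side0.png');T=cv2.imread('pics/top0.png')
print('disc',tri((255.2,168.6),(209.8,178.2)))
for n,im,bx in(('side',S,(250,258,270,270)),('side',S,(280,296,300,308))):
  print([(c,s) for c,s in blobs(n,im,(0,0,110),(180,90,255),bx,3)])
# grey plate mask in top
hsv=cv2.cvtColor(T,cv2.COLOR_BGR2HSV)
m=cv2.inRange(hsv,(0,0,88),(180,40,160)); m[:148]=0;m[198:]=0;m[:,:192]=0;m[:,232:]=0
c=max(cv2.findContours(m,0,1)[0],key=cv2.contourArea); print('plate',cv2.minAreaRect(c),cv2.boxPoints(cv2.minAreaRect(c)).tolist())
B=cv2.boxPoints(cv2.minAreaRect(c)); P=np.array([plane('top',b,.004) for b in B]); print(P.round(4)); 
for i in range(4):
  d=P[(i+1)%4]-P[i]; print(np.linalg.norm(d),np.degrees(np.arctan2(d[1],d[0])))
print('sideplate', [plane('side',(190+x/4,145+y/4),.003).round(4) for x,y in((250,268),(398,213),(200,212))])
for k,b in(('green',(297.8,214.5)),('blue',(334,210.5))): print(k,plane('top',b,.053))
print('greenside top,mid',plane('side',(259.5,265.3),.053),plane('side',(259.2,284),.003))
print('coaster',tri((204.5,182.9),(165.6,213.8)))
# others
print('glue top',tri((244,148),(163,169.5)))
for n,im,bx in(('side',S,(190,195,235,225)),('top',T,(195,205,230,235))): print('teal',blobs(n,im,(70,100,40),(95,255,255),bx))
for n,im,bx in(('side',S,(200,225,230,250)),('top',T,(230,220,255,240))): print('er',blobs(n,im,(100,100,40),(125,255,255),bx))
E
```

```text
disc (array([0.55520968, 0.14793046, 0.110863  ]), np.float64(4.7456016031764086e-05))
[(array([259.3, 265.3]), array([257, 263,   6,   7,  31]))]
[(array([289.3, 303.4]), array([286, 301,   8,   6,  39]))]
plate ((210.5, 174.0), (42.0, 29.0), 90.0) [[196.0, 153.0], [225.0, 153.0], [225.0, 195.0], [196.0, 195.0]]
[[0.6477 0.2017 0.004 ]
 [0.646  0.1086 0.004 ]
 [0.5112 0.1103 0.004 ]
 [0.5127 0.2028 0.004 ]]
0.09313084403318182 -91.02760191855884
0.13486410785741473 179.29956699564056
0.09253655699359273 89.05480789581227
0.1350019021595147 -0.44849853371536685
sideplate [array([0.5284, 0.1058, 0.003 ]), array([0.6509, 0.1198, 0.003 ]), array([0.5219, 0.1792, 0.003 ])]
green [ 0.44464394 -0.11521946  0.053     ]
blue [ 0.45506413 -0.22640605  0.053     ]
greenside top,mid [ 0.44359022 -0.11962611  0.053     ] [ 0.44001626 -0.12701176  0.003     ]
coaster (array([ 0.4543258 ,  0.30129499, -0.0010288 ]), np.float64(0.000265598439746922))
glue top (array([0.5841517 , 0.29005854, 0.09660518]), np.float64(0.0022801316393960993))
teal [(array([210.4, 209.6]), array([199, 200,  24,  19, 218]))]
teal [(array([212.4, 222.6]), array([202, 215,  20,  15, 198]))]
er [(array([214.1, 234.6]), array([210, 230,  10,  10,  49]))]
er [(array([242.6, 229.4]), array([239, 226,   8,   7,  40]))]
```

```bash
cat > o.py <<'E'
from h import *
o=env.get_obs(); print(round(o['time_s'],2),'q',o['joint_pos'].round(3),'p',o['ee_pos'].round(4),'rpy',o['ee_rot'].round(3),'F',o['force'].round(1),'M',o['moment'].round(2),'w',round(o['gripper_width'],3),'ff',round(o['finger_force'],1))
E
python3 -m creep '{"increments":[[1,26,40,11,0,0,0],[1,26,40,11,0,0,0],[1,26,40,11,0,0,0],[1,26,40,11,0,0,0],[1,26,40,11,0,0,0],[1,26,40,11,0,0,0],[1,26,40,11,0,0,0],[1,26,40,11,0,0,0],[1,26,40,11,0,0,0],[1,26,40,11,0,0,0]]}'; python3 o.py
```

```text
time_s: 1.1
ee_pos: [0.4503, -0.2979, 0.329]
ee_rot: [-3.142, 0.0, 0.265]
force: [0.8, -0.0, 0.5]
gripper_width: 1.003
finger_force: 0.0
1.1 q [ 0.556  0.262 -0.099  1.882  0.031  0.999 -0.861] p [ 0.4503 -0.2979  0.329 ] rpy [-3.142  0.     0.265] F [ 0.8 -0.   0.5] M [-0.01 -0.02  0.05] w 1.003 ff 0.0
```

```bash
python3 -m creep '{"increments":[[1,5.5,44,-13,0,0,-0.148],[1,5.5,44,-13,0,0,-0.148],[1,5.5,44,-13,0,0,-0.148],[1,5.5,44,-13,0,0,-0.148],[1,5.5,44,-13,0,0,-0.148],[1,5.5,44,-13,0.0118,-0.1304,0],[1,5.5,44,-13,0.0118,-0.1304,0],[1,5.5,44,-13,0.0118,-0.1304,0],[1,5.5,44,-13,0.0118,-0.1304,0],[1,5.5,44,-13,0,0,0]]}'; python3 o.py; python3 - <<'E'
from h import *
o=env.get_obs(); R=Ro.from_euler('xyz',o['ee_rot']); print('tool z',R.as_matrix()[:,2])
for n,bx in(('side',(190,130,330,235)),('top',(140,110,280,215))):
  im=cams.read_camera(n); x,y,X,Y=bx; cv2.imwrite(f'pics/{n}1.png',cv2.resize(im[y:Y,x:X],(400,300),interpolation=2))
cv2.imwrite('pics/pair1.png',np.hstack([cv2.imread('pics/side1.png'),cv2.imread('pics/top1.png')]))
print(proj('side',[o['ee_pos']]),proj('top',[o['ee_pos']]))
E
```

```text
time_s: 2.1
ee_pos: [0.5006, 0.0693, 0.2218]
ee_rot: [-2.959, -0.342, -0.474]
force: [1.6, -0.4, 0.3]
gripper_width: 0.995
finger_force: 0.0
2.1 q [-0.503  0.228  0.219  2.38   0.302  0.174 -2.6  ] p [0.5006 0.0693 0.2218] rpy [-2.959 -0.342 -0.474] F [ 1.6 -0.4  0.3] M [0.04 0.33 0.05] w 0.995 ff 0.0
tool z [ 0.37636415  0.01096656 -0.92640691]
[[247.71867401 148.47177562]] [[235.04762168 193.82722649]]
```

View pics/pair1.png

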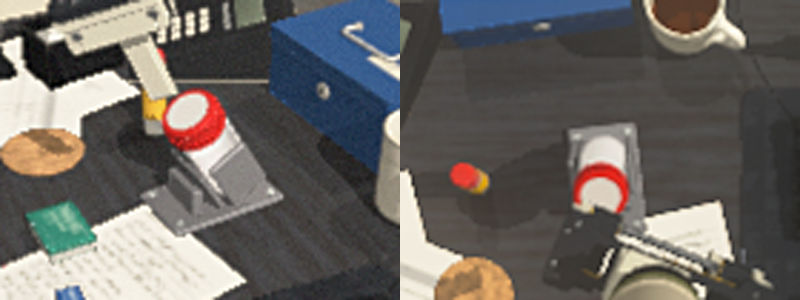

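The side crop shows the gripper hovering up-left of the cap. The top crop shows it short of the goal, with j6 and j7 near their limits. I'll fit a kinematic model to find a usable arm branch.

```bash
cat > fk.py <<'E'
import numpy as np, itertools
from scipy.optimize import least_squares
from scipy.spatial.transform import Rotation as Ro
def fk(q,s,p):
    R=Ro.identity(); t=np.zeros(3)
    d=[p[0],0,p[1],0,p[2],0,p[3]]; ax='zyzyzyz'
    for i in range(7):
        R=R*Ro.from_euler(ax[i],s[i]*q[i]); t=t+R.apply([0,0,d[i]])
        if i in(2,3): t=t+R.apply([p[4] if i==2 else p[5],0,0])
    return t,R*Ro.from_euler('z',p[6])
D=[([1.22929835,.60008018,-.00256691,1.60002045,.00179915,.94293316,-.07978451],[.18963,-.69931,.21783],[-3.14016,.00012,.26489]),
([.556,.262,-.099,1.882,.031,.999,-.861],[.4503,-.2979,.329],[-3.142,0,.265]),
([-.503,.228,.219,2.38,.302,.174,-2.6],[.5006,.0693,.2218],[-2.959,-.342,-.474])]
def res(p,s):
    r=[]
    for q,t,e in D:
        T,R=fk(q,s,p); r+=list(T-t)+list(.3*(R.inv()*Ro.from_euler('xyz',e)).as_rotvec())
    return np.array(r)
if __name__=='__main__':
  out=[]
  for s in itertools.product((-1,),(1,),(1,-1),(1,),(1,-1),(1,),(1,-1)):
   for g in (0,1.57,-1.57,3.1):
    f=least_squares(res,[.3,.65,.44,.36,0,0,g],args=(s,)); out.append((f.cost,s,f.x))
  out.sort(key=lambda a:a[0])
  for o in out[:4]: print(o[0],o[1],o[2].round(4))
E
python3 fk.py
```

```text
0.003663960455412936 (-1, 1, -1, 1, -1, 1, -1) [ 0.7981  0.6904  0.628   0.6977 -0.0927  0.1582  1.5712]
0.0036639604554129382 (-1, 1, -1, 1, -1, 1, -1) [ 0.7981  0.6904  0.628   0.6977 -0.0927  0.1582  1.5712]
0.0036639604554129655 (-1, 1, -1, 1, -1, 1, -1) [ 0.7981  0.6904  0.628   0.6977 -0.0927  0.1582  1.5712]
0.003663960455413049 (-1, 1, -1, 1, -1, 1, -1) [ 0.7981  0.6904  0.628   0.6977 -0.0927  0.1582  1.5712]
```

```bash
cat > fk.py <<'E'
import numpy as np
from scipy.optimize import least_squares
from scipy.spatial.transform import Rotation as Ro
s=(-1,1,-1,1,-1,1,-1)
def fk(q,p):
    R=Ro.identity(); t=np.array([0,0,p[0]]); ax='zyzyzyz'
    o=[[p[4],p[7],0],[0,0,0],[p[5],p[8],p[1]],[-p[5],0,0],[0,p[9],p[2]],[p[6],0,0],[0,0,p[3]]]
    for i in range(7):
        R=R*Ro.from_euler(ax[i],s[i]*q[i]); t=t+R.apply(o[i])
    return t,R*Ro.from_euler('z',np.pi/2)
D=[([1.22929835,.60008018,-.00256691,1.60002045,.00179915,.94293316,-.07978451],[.18963,-.69931,.21783],[-3.14016,.00012,.26489]),
([.556,.262,-.099,1.882,.031,.999,-.861],[.4503,-.2979,.329],[-3.142,0,.265]),
([-.503,.228,.219,2.38,.302,.174,-2.6],[.5006,.0693,.2218],[-2.959,-.342,-.474])]
def res(p):
    r=[]
    for q,t,e in D:
        T,R=fk(q,p); r+=list(T-t)
    return np.array(r+list(.003*(p-p0)))
p0=np.array([.3,.6,.42,.36,0,0,0,0,0,0.])
P=least_squares(res,p0).x
if __name__=='__main__':
  print(P.round(4))
  for q,t,e in D:
    T,R=fk(q,P); print((T-t).round(4),(R.inv()*Ro.from_euler('xyz',e)).as_rotvec().round(4))
E
python3 fk.py
```

```text
[ 0.284   0.6483  0.4439  0.3395  0.0027 -0.0015  0.0027 -0.0264 -0.0222
 -0.0081]
[0. 0. 0.] [-0. -0.  0.]
[ 0. -0. -0.] [-0.      0.0003  0.0012]
[ 0. -0.  0.] [ 0.0004  0.     -0.    ]
```

```bash
cat > ik.py <<'E'
from fk import *
lo=np.array([-2.57,-.35,-1.29,.11,-1.05,.11,-2.63]);hi=np.array([2.57,1.97,1.29,2.56,4.19,1.86,2.63])
u=np.array([-.498,-.045,.866]);u/=np.linalg.norm(u)
Dc=np.array([.555,.148,.1115])
def fam(t,z=-u,n=150,seed=0):
    g=np.random.default_rng(seed); S=[]
    for _ in range(n):
        x0=g.uniform(lo[:6],hi[:6])
        def f(x):
            T,R=fk(list(x)+[0],P); return np.r_[(T-t)*10,np.cross(R.as_matrix()[:,2],z),R.as_matrix()[:,2]@z-1]
        r=least_squares(f,x0,bounds=(lo[:6],hi[:6]),max_nfev=100)
        if r.cost<1e-8: S.append(r.x)
    return np.array(S)
def yaw7(x):  # angle of tool y about tool z at j7=0, vs world -y ref
    _,R=fk(list(x)+[0],P); M=R.as_matrix(); return M[:,1]
if __name__=='__main__':
  for k in(-.029,.03):
    S=fam(Dc+k*u); S=S[np.argsort(S[:,2])]; print(k,len(S)); print(S[::max(1,len(S)//14)].round(2))
E
python3 ik.py
```

```text
-0.029 120
[[ 0.33  0.97 -1.27  2.4   1.88  1.14]
 [ 0.22  0.81 -1.01  2.4   1.96  0.9 ]
 [ 0.16  0.76 -0.89  2.4   2.01  0.82]
 [ 0.09  0.71 -0.78  2.41  2.07  0.74]
 [ 0.04  0.69 -0.7   2.41  2.11  0.69]
 [-0.04  0.66 -0.57  2.41  2.18  0.63]
 [-0.09  0.64 -0.49  2.42  2.24  0.59]
 [-0.17  0.62 -0.37  2.42  2.33  0.53]
 [-0.27  0.61 -0.23  2.43  2.47  0.48]
 [-0.34  0.6  -0.12  2.43  2.58  0.45]
 [-0.38  0.6  -0.07  2.43  2.65  0.43]
 [-0.41  0.6  -0.02  2.43  2.71  0.42]
 [-0.54  0.61  0.18  2.43  2.98  0.4 ]
 [-0.74  0.65  0.48  2.44  3.45  0.42]
 [-1.    0.84  0.97  2.44  4.03  0.66]]
0.03 123
[[ 0.35  0.8  -1.29  2.43  1.77  1.03]
 [ 0.25  0.68 -1.06  2.43  1.84  0.84]
 [ 0.14  0.6  -0.88  2.43  1.91  0.7 ]
 [ 0.08  0.57 -0.78  2.44  1.95  0.64]
 [ 0.01  0.54 -0.67  2.44  2.01  0.58]
 [-0.05  0.52 -0.58  2.44  2.05  0.54]
 [-0.13  0.5  -0.46  2.45  2.13  0.49]
 [-0.17  0.49 -0.4   2.45  2.17  0.46]
 [-0.25  0.48 -0.28  2.45  2.27  0.42]
 [-0.38  0.47 -0.1   2.46  2.45  0.36]
 [-0.43  0.47 -0.02  2.46  2.54  0.34]
 [-0.49  0.47  0.06  2.46  2.66  0.32]
 [-0.54  0.47  0.13  2.47  2.77  0.31]
 [-0.72  0.5   0.39  2.47  3.22  0.29]
 [-1.    0.62  0.85  2.47  3.96  0.44]
 [-1.1   0.74  1.09  2.47  4.19  0.6 ]]
```

```bash
cat > sim.py <<'E'
from ik import *
def step(q,T,R):
    def f(x):
        t,r=fk(x,P); return np.r_[(t-T)*100,(r.inv()*R).as_rotvec()*30,.05*(x-q)]
    return least_squares(f,np.clip(q,lo+1e-4,hi-1e-4),bounds=(lo,hi)).x,
def run(q,rows,T=None,R=None,v=True,every=2):
    t0,r0=fk(q,P); T=t0 if T is None else T; R=r0 if R is None else R
    for i,(dx,dy,dz,ax,ay,az) in enumerate(rows):
        T=T+np.array([dx,dy,dz])/1000; R=Ro.from_rotvec([ax,ay,az])*R
        q2,=step(q,T,R); t,r=fk(q2,P)
        if v and (i%every==every-1 or i==len(rows)-1): print(i+1,q2.round(2),'dq',np.abs(q2-q).max().round(2),'T',t.round(3),'err',np.linalg.norm(t-T).round(4),'z',r.as_matrix()[:,2].round(2))
        q=q2
    return q,T,R
E
python3 - <<'E'
from sim import *
q=np.array([-.503,.228,.219,2.38,.302,.174,-2.6])
print('yawonly/tilt to -y')
q,T,R=run(q,[(-3,3,5,-.12,.09,.05)]*5)
print('swing'); q,T,R=run(q,[(2,2,0,0,0,.14)]*12)
E
```

```text
yawonly/tilt to -y
2 [-0.63  0.27  0.23  2.23  0.39  0.55 -2.6 ] dq 0.18 T [0.495 0.075 0.232] err 0.0 z [ 0.21 -0.19 -0.96]
4 [-0.71  0.36  0.21  2.1   0.43  0.87 -2.54] dq 0.15 T [0.489 0.081 0.242] err 0.0 z [ 0.07 -0.4  -0.91]
5 [-0.74  0.41  0.21  2.05  0.45  1.01 -2.5 ] dq 0.14 T [0.486 0.084 0.247] err 0.0 z [ 0.02 -0.5  -0.86]
swing
2 [-0.76  0.37  0.17  2.13  0.58  0.9  -2.4 ] dq 0.07 T [0.49  0.088 0.247] err 0.0 z [ 0.15 -0.48 -0.86]
4 [-0.76  0.32  0.14  2.22  0.73  0.77 -2.3 ] dq 0.08 T [0.494 0.092 0.247] err 0.0 z [ 0.28 -0.42 -0.86]
6 [-0.74  0.27  0.12  2.3   0.89  0.63 -2.19] dq 0.08 T [0.498 0.096 0.247] err 0.0 z [ 0.39 -0.32 -0.86]
8 [-0.7   0.23  0.12  2.37  1.07  0.47 -2.07] dq 0.09 T [0.502 0.1   0.247] err 0.0 z [ 0.46 -0.21 -0.86]
10 [-0.63  0.2   0.14  2.42  1.28  0.29 -1.95] dq 0.11 T [0.506 0.104 0.247] err 0.0 z [ 0.5  -0.07 -0.86]
12 [-0.44  0.18  0.06  2.44  1.54  0.11 -1.87] dq 0.14 T [0.51  0.108 0.247] err 0.0 z [ 0.5   0.07 -0.86]
```

```bash
python3 - <<'E'
from sim import *
q=np.array([-.503,.228,.219,2.38,.302,.174,-2.6])
q,T,R=run(q,[(-3,3,5,-.12,.09,.05)]*5)
q,T,R=run(q,[(3.3,5,-7,0,0,.135)]*12)
E
python3 -m creep '{"increments":[[1,-3,3,5,-0.12,0.09,0.05],[1,-3,3,5,-0.12,0.09,0.05],[1,-3,3,5,-0.12,0.09,0.05],[1,-3,3,5,-0.12,0.09,0.05],[1,-3,3,5,-0.12,0.09,0.05]]}'; python3 o.py
```

```text
2 [-0.63  0.27  0.23  2.23  0.39  0.55 -2.6 ] dq 0.18 T [0.495 0.075 0.232] err 0.0 z [ 0.21 -0.19 -0.96]
4 [-0.71  0.36  0.21  2.1   0.43  0.87 -2.54] dq 0.15 T [0.489 0.081 0.242] err 0.0 z [ 0.07 -0.4  -0.91]
5 [-0.74  0.41  0.21  2.05  0.45  1.01 -2.5 ] dq 0.14 T [0.486 0.084 0.247] err 0.0 z [ 0.02 -0.5  -0.86]
2 [-0.76  0.4   0.17  2.13  0.59  0.88 -2.42] dq 0.07 T [0.492 0.094 0.233] err 0.0 z [ 0.15 -0.48 -0.86]
4 [-0.78  0.38  0.15  2.22  0.75  0.73 -2.36] dq 0.09 T [0.499 0.104 0.219] err 0.0 z [ 0.27 -0.42 -0.86]
6 [-0.78  0.37  0.15  2.31  0.97  0.58 -2.34] dq 0.12 T [0.505 0.114 0.205] err 0.0 z [ 0.38 -0.34 -0.86]
8 [-0.76  0.37  0.17  2.39  1.29  0.42 -2.4 ] dq 0.19 T [0.512 0.124 0.191] err 0.0 z [ 0.45 -0.22 -0.86]
10 [-0.6   0.37  0.05  2.45  1.8   0.35 -2.61] dq 0.26 T [0.519 0.134 0.177] err 0.0 z [ 0.5  -0.09 -0.86]
12 [-0.25  0.41 -0.3   2.47  2.15  0.39 -2.63] dq 0.17 T [0.525 0.144 0.163] err 0.0 z [ 0.5   0.04 -0.86]
time_s: 2.7
ee_pos: [0.4873, 0.0852, 0.2476]
ee_rot: [2.645, -0.072, -0.076]
force: [-0.1, -0.1, -0.2]
gripper_width: 1.001
finger_force: 0.0
2.7 q [-0.764  0.401  0.247  2.051  0.422  0.982 -2.477] p [0.4873 0.0852 0.2476] rpy [ 2.645 -0.072 -0.076] F [-0.1 -0.1 -0.2] M [0.47 0.01 0.1 ] w 1.001 ff 0.0
```

```bash
python3 - <<'E'
from sim import *
q=np.array([-.764,.401,.247,2.051,.422,.982,-2.477])
q,T,R=run(q,[(2.4,3.7,-5.2,0,0,.135)]*6)
q,T,R=run(q,[(2.4,3.7,-5.2,-.02,.007,.14)]*5)
q,T,R=run(q,[(2.4,3.7,-5.2,-.02,.0,.14)]*5)
E
```

```text
2 [-0.78  0.37  0.21  2.13  0.55  0.86 -2.39] dq 0.07 T [0.492 0.094 0.24 ] err 0.0 z [ 0.15 -0.46 -0.88]
4 [-0.79  0.35  0.18  2.22  0.7   0.72 -2.31] dq 0.08 T [0.497 0.101 0.23 ] err 0.0 z [ 0.27 -0.4  -0.88]
6 [-0.78  0.33  0.18  2.3   0.88  0.57 -2.24] dq 0.1 T [0.502 0.109 0.22 ] err 0.0 z [ 0.37 -0.31 -0.88]
2 [-0.77  0.33  0.18  2.37  1.11  0.44 -2.19] dq 0.12 T [0.507 0.116 0.209] err 0.0 z [ 0.43 -0.23 -0.87]
4 [-0.73  0.33  0.19  2.42  1.43  0.32 -2.2 ] dq 0.18 T [0.512 0.123 0.199] err 0.0 z [ 0.47 -0.14 -0.87]
5 [-0.67  0.33  0.15  2.44  1.64  0.29 -2.25] dq 0.2 T [0.514 0.127 0.194] err 0.0 z [ 0.48 -0.09 -0.87]
2 [-0.45  0.34 -0.05  2.46  2.06  0.28 -2.35] dq 0.2 T [0.519 0.134 0.183] err 0.0 z [ 0.49  0.01 -0.87]
4 [-0.22  0.37 -0.23  2.46  2.38  0.26 -2.32] dq 0.15 T [0.524 0.142 0.173] err 0.0 z [ 0.48  0.11 -0.87]
5 [-0.13  0.39 -0.3   2.45  2.51  0.24 -2.28] dq 0.13 T [0.526 0.146 0.168] err 0.0 z [ 0.46  0.16 -0.87]
```

Good: j7 ends near -2.3, leaving a full stroke. I'll execute this, ending two rows earlier.

```bash
python3 -m creep '{"increments":[[1,2.4,3.7,-5.2,0,0,0.135],[1,2.4,3.7,-5.2,0,0,0.135],[1,2.4,3.7,-5.2,0,0,0.135],[1,2.4,3.7,-5.2,0,0,0.135],[1,2.4,3.7,-5.2,0,0,0.135],[1,2.4,3.7,-5.2,0,0,0.135],[1,2.4,3.7,-5.2,-0.02,0.007,0.14],[1,2.4,3.7,-5.2,-0.02,0.007,0.14],[1,2.4,3.7,-5.2,-0.02,0.007,0.14],[1,2.4,3.7,-5.2,-0.02,0.007,0.14]]}' >/dev/null; python3 -m creep '{"increments":[[1,2.4,3.7,-5.2,-0.02,0.007,0.14],[1,2.4,3.7,-5.2,-0.02,0,0.14],[1,2.4,3.7,-5.2,-0.02,0,0.14],[1,0,0,0,0,0,0]]}' >/dev/null; python3 o.py; cat > goal.py <<'E'
from ik import *; from station import env; import sys
o=env.get_obs(); R=Ro.from_euler('xyz',o['ee_rot']); z=R.as_matrix()[:,2]
k=float(sys.argv[1]); T=Dc+k*u; a=np.cross(z,-u); print('z',z.round(3),'rotvec',a.round(4),'d mm',((T-o['ee_pos'])*1000).round(1),'lateral',((np.eye(3)-np.outer(u,u))@(o['ee_pos']-Dc)*1000).round(1))
E
python3 goal.py .03
```

```text
4.1 q [-0.546  0.35   0.055  2.45   2.053  0.247 -2.378] p [0.5185 0.1302 0.1797] rpy [2.633 0.066 1.689] F [-0.  -0.1 -0.4] M [-0.04  0.4  -0.01] w 0.997 ff 0.0
z [ 0.491  0.    -0.871] rotvec [ 0.0391 -0.009   0.022 ] d mm [ 21.6  16.5 -42.2] lateral [  2.4 -14.3   0.6]
```

```bash
python3 -m creep '{"increments":[[1,7.2,5.5,-14,0.013,-0.003,0.007],[1,7.2,5.5,-14,0.013,-0.003,0.007],[1,7.2,5.5,-14,0.013,-0.003,0.008],[1,0,0,0,0,0,0]]}' >/dev/null; python3 o.py;python3 goal.py -.029;  python3 - <<'E'
from h import *
o=env.get_obs()
I=[]
for n,bx in(('side',(210,120,310,195)),('top',(160,130,260,205))):
  im=cams.read_camera(n); x,y,X,Y=bx; I.append(cv2.resize(im[y:Y,x:X],(400,300),interpolation=2))
cv2.imwrite('pics/pair2.png',np.hstack(I))
E
```

```text
4.5 q [-0.336  0.469 -0.208  2.438  2.253  0.383 -2.575] p [0.5402 0.148  0.1366] rpy [2.62  0.027 1.704] F [-0.4 -0.7  0.9] M [-0.1   0.44 -0.04] w 1.001 ff 0.0
z [ 0.497  0.043 -0.867] rotvec [ 0.0018 -0.0016  0.001 ] d mm [ 29.2   1.3 -50.2] lateral [-0.3  1.4 -0.1]
```

View pics/pair2.png

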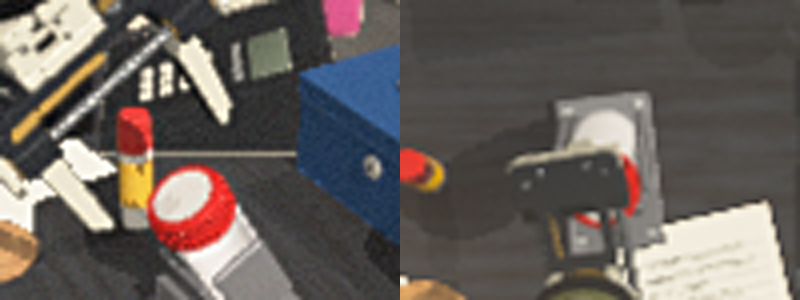

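```bash
python3 -c "
from h import *
print(proj('side',[env.get_obs()['ee_pos']]))"; python3 -m creep '{"increments":[[1,5.8,0.3,-10,0,0,0],[1,5.8,0.3,-10,0,0,0],[1,5.8,0.3,-10,0,0,0],[1,5.8,0.3,-10,0,0,0],[1,5.8,0.2,-10,0,0,0]]}' >/dev/null; python3 o.py;python3 goal.py -.029; python3 -m creep '{"increments":[[0.5,0,0,0,0,0,0],[0.5,0,0,0,0,0,0],[0.5,0,0,0,0,0,0],[0.5,0,0,0,0,0,0]]}' 15; python3 o.py
```

```text
[[249.73393116 161.00314181]]
5.1 q [-0.225  0.607 -0.331  2.405  2.313  0.505 -2.591] p [0.5692 0.1505 0.0872] rpy [2.618 0.027 1.71 ] F [-0.2 -0.6  0.1] M [-0.1   0.42  0.04] w 1.001 ff 0.0
z [ 0.498  0.046 -0.866] rotvec [-0.0006  0.0003 -0.0003] d mm [ 0.2 -1.1 -0.9] lateral [0.2 1.2 0.2]
time_s: 5.5
ee_pos: [0.5687, 0.1505, 0.0885]
ee_rot: [2.618, 0.027, 1.71]
force: [0.4, -0.3, -0.9]
gripper_width: 0.703
finger_force: 0.0
5.5 q [-0.227  0.604 -0.33   2.406  2.313  0.503 -2.591] p [0.5687 0.1505 0.0885] rpy [2.618 0.027 1.71 ] F [ 0.4 -0.3 -0.9] M [-0.09  0.36  0.06] w 0.703 ff 0.0
```

```bash
python3 -m creep '{"increments":[[0.3,0,-0.5,0,0,0,0],[0.3,0,-0.5,0,0,0,0],[0.3,0,0,0,0,0,0],[0.3,0,0,0,0,0,0]]}' 20; python3 o.py
```

```text
time_s: 5.9
ee_pos: [0.5687, 0.1498, 0.0884]
ee_rot: [2.618, 0.027, 1.711]
force: [-3.5, 0.6, 5.7]
gripper_width: 0.599
finger_force: 20.0
5.9 q [-0.224  0.604 -0.332  2.406  2.315  0.503 -2.591] p [0.5687 0.1498 0.0884] rpy [2.618 0.027 1.711] F [-3.5  0.6  5.7] M [0.08 0.36 0.05] w 0.599 ff 20.0
```

```bash
python3 -m creep '{"increments":[[0.3,-0.1,0,0.18,-0.0737,-0.0067,0.1282],[0.3,-0.1,0,0.18,-0.0737,-0.0067,0.1282],[0.3,-0.1,0,0.18,-0.0737,-0.0067,0.1282],[0.3,-0.1,0,0.18,-0.0737,-0.0067,0.1282],[0.3,-0.1,0,0.18,-0.0737,-0.0067,0.1282],[0.3,-0.1,0,0.18,-0.0737,-0.0067,0.1282],[0.3,-0.1,0,0.18,-0.0737,-0.0067,0.1282],[0.3,-0.1,0,0.18,-0.0737,-0.0067,0.1282],[0.3,-0.1,0,0.18,-0.0737,-0.0067,0.1282],[0.3,-0.1,0,0.18,-0.0737,-0.0067,0.1282]]}' >/dev/null; python3 o.py; python3 goal.py -.027
```

```text
6.9 q [-0.512  0.591  0.079  2.425  2.776  0.388 -1.591] p [0.5676 0.1493 0.0896] rpy [ 3.125  0.522 -3.084] F [-0.6 -1.1 -1. ] M [-0.07  0.54 -0.01] w 0.601 ff 20.0
z [ 0.497  0.045 -0.867] rotvec [-0.0004 -0.0015 -0.0003] d mm [ 0.9 -0.1 -1.5] lateral [-0.   0.1 -0. ]
```

```bash
for i in 1 2; do python3 -m creep '{"increments":[[0.3,-0.1,0,0.18,-0.0737,-0.0067,0.1282],[0.3,-0.1,0,0.18,-0.0737,-0.0067,0.1282],[0.3,-0.1,0,0.18,-0.0737,-0.0067,0.1282],[0.3,-0.1,0,0.18,-0.0737,-0.0067,0.1282],[0.3,-0.1,0,0.18,-0.0737,-0.0067,0.1282],[0.3,-0.1,0,0.18,-0.0737,-0.0067,0.1282],[0.3,-0.1,0,0.18,-0.0737,-0.0067,0.1282],[0.3,-0.1,0,0.18,-0.0737,-0.0067,0.1282],[0.3,-0.1,0,0.18,-0.0737,-0.0067,0.1282],[0.3,-0.1,0,0.18,-0.0737,-0.0067,0.1282]]}' >/dev/null; python3 o.py; done; python3 goal.py -.023
```

```text
7.9 q [-0.757  0.637  0.446  2.442  3.345  0.393 -0.695] p [0.5665 0.1478 0.0915] rpy [-2.623  0.057 -1.587] F [ 1.  -3.5  0.7] M [-0.35  0.1  -0.25] w 0.6 ff 20.0
8.9 q [-0.977  0.76   0.829  2.455  3.861  0.549  0.26 ] p [0.5666 0.1482 0.0939] rpy [-3.023 -0.513 -0.153] F [ 3.5 -4.1  1.2] M [-0.71 -0.04 -0.5 ] w 0.603 ff 20.0
z [ 0.5    0.042 -0.865] rotvec [0.0023 0.0019 0.0014] d mm [-0.2  0.8 -2.4] lateral [ 1.2 -0.7  0.6]
```

```bash
python3 -m creep '{"increments":[[0.3,-0.2,0.1,0.1,-0.0737,-0.0067,0.1282],[0.3,-0.2,0.1,0.1,-0.0737,-0.0067,0.1282],[0.3,-0.2,0.1,0.1,-0.0737,-0.0067,0.1282],[0.3,-0.2,0.1,0.1,-0.0737,-0.0067,0.1282],[0.3,-0.2,0.1,0.1,-0.0737,-0.0067,0.1282],[0.3,-0.1,0,0.18,-0.0737,-0.0067,0.1282]]}' >/dev/null; python3 o.py; python3 goal.py -.023;  python3 -m creep '{"increments":[[0.3,-0.1,0,0.18,-0.0737,-0.0067,0.1282],[0.3,-0.1,0,0.18,-0.0737,-0.0067,0.1282],[0.3,-0.1,0,0.18,-0.0737,-0.0067,0.1282],[0.3,-0.1,0,0.18,-0.0737,-0.0067,0.1282]]}' >/dev/null; python3 o.py; python3 goal.py -.023
```

```text
9.5 q [-1.075  0.881  1.054  2.462  4.068  0.718  0.935] p [0.5656 0.1492 0.0946] rpy [ 2.791 -0.401  0.839] F [ 2.6 -3.6 -0.4] M [-0.68 -0.35 -0.46] w 0.604 ff 20.0
z [ 0.5    0.044 -0.865] rotvec [0.0011 0.0026 0.0008] d mm [ 0.8 -0.2 -3.1] lateral [0.7 0.3 0.4]
9.9 q [-1.107  0.944  1.151  2.464  4.14   0.807  1.453] p [0.5649 0.1496 0.0951] rpy [ 2.636 -0.149  1.399] F [ 1.2 -2.1 -0.2] M [-0.53  0.08 -0.22] w 0.604 ff 20.0
z [ 0.499  0.045 -0.865] rotvec [0.0001 0.0017 0.0001] d mm [ 1.6 -0.6 -3.5] lateral [0.3 0.7 0.2]
```

```bash
python3 -m creep '{"increments":[[0.3,-0.1,-0.1,0.2,-0.0737,-0.0067,0.1282],[0.3,-0.1,-0.1,0.2,-0.0737,-0.0067,0.1282],[0.3,-0.1,-0.1,0.2,-0.0737,-0.0067,0.1282],[0.3,-0.1,-0.1,0.2,-0.0737,-0.0067,0.1282],[0.3,-0.1,0,0.2,-0.0737,-0.0067,0.1282],[0.3,-0.1,0,0.2,-0.0737,-0.0067,0.1282]]}' >/dev/null; python3 o.py; python3 goal.py -.02;  python3 -m creep '{"increments":[[0.8,0,0,0,0,0,0],[0.8,0,0,0,0,0,0],[0.8,0,0,0,0,0,0],[0.8,0,0,0,0,0,0]]}' >/dev/null; python3 o.py; python3 goal.py -.02
```

```text
10.5 q [-1.118  0.97   1.191  2.466  4.171  0.845  2.313] p [0.5636 0.1497 0.0958] rpy [2.694 0.28  2.186] F [-0.7  0.  -0.6] M [-0.09  0.47 -0.03] w 0.601 ff 20.0
z [ 0.498  0.046 -0.866] rotvec [-0.0011 -0.0005 -0.0007] d mm [ 1.4 -0.8 -1.6] lateral [-0.3  0.9 -0.2]
10.9 q [-1.118  0.969  1.191  2.466  4.17   0.845  2.305] p [0.5637 0.1496 0.0961] rpy [2.691 0.277 2.178] F [ 0.6 -0.  -0.4] M [-0.09  0.33  0.04] w 0.793 ff 0.0
z [ 0.498  0.046 -0.866] rotvec [-0.0012 -0.     -0.0007] d mm [ 1.3 -0.7 -1.9] lateral [-0.1  0.8 -0. ]
```

```bash
python3 -m creep '{"increments":[[0.8,0,0,0,0.0737,0.0067,-0.1282],[0.8,0,0,0,0.0737,0.0067,-0.1282],[0.8,0,0,0,0.0737,0.0067,-0.1282],[0.8,0,0,0,0.0737,0.0067,-0.1282],[0.8,0,0,0,0.0737,0.0067,-0.1282],[0.8,0,0,0,0.0737,0.0067,-0.1282],[0.8,0,0,0,0.0737,0.0067,-0.1282]]}' >/dev/null; python3 -m creep '{"increments":[[0.8,0,0,0,0.0737,0.0067,-0.1282],[0.8,0,0,0,0.0737,0.0067,-0.1282],[0.8,0,0,0,0.0737,0.0067,-0.1282],[0.8,0,0,0,0.0737,0.0067,-0.1282],[0.8,0,0,0,0.0737,0.0067,-0.1282],[0.8,0,0,0,0.0737,0.0067,-0.1282],[0.8,0,0,0,0.0737,0.0067,-0.1282]]}' >/dev/null; python3 o.py; python3 goal.py -.02
```

```text
12.3 q [-0.917  0.7    0.705  2.455  3.715  0.476  0.693] p [0.5637 0.1495 0.0962] rpy [ 3.099 -0.523  0.174] F [-0.  -0.  -0.1] M [ 0.01  0.49 -0.09] w 0.801 ff 0.0
z [ 0.499  0.045 -0.866] rotvec [0.0003 0.0008 0.0002] d mm [ 1.2 -0.6 -2. ] lateral [-0.1  0.7 -0. ]
```

```bash
python3 -m creep '{"increments":[[0.3,0,-0.3,0,0,0,0],[0.3,0,-0.3,0,0,0,0],[0.3,0,0,0,0,0,0],[0.3,0,0,0,0,0,0],[0.3,0,0,0,0,0,0]]}' 20 >/dev/null; python3 o.py; python3 -m creep '{"increments":[[0.3,-0.1,0,0.2,-0.0737,-0.0067,0.1282],[0.3,-0.1,0,0.2,-0.0737,-0.0067,0.1282],[0.3,-0.1,0,0.2,-0.0737,-0.0067,0.1282],[0.3,-0.1,0,0.2,-0.0737,-0.0067,0.1282],[0.3,-0.1,0,0.2,-0.0737,-0.0067,0.1282],[0.3,-0.1,0,0.2,-0.0737,-0.0067,0.1282],[0.3,-0.1,0,0.2,-0.0737,-0.0067,0.1282]]}' >/dev/null; python3 o.py;python3 -m creep '{"increments":[[0.3,-0.1,0,0.2,-0.0737,-0.0067,0.1282],[0.3,-0.1,0,0.2,-0.0737,-0.0067,0.1282],[0.3,-0.1,0,0.2,-0.0737,-0.0067,0.1282],[0.3,-0.1,0,0.2,-0.0737,-0.0067,0.1282],[0.3,-0.1,0,0.2,-0.0737,-0.0067,0.1282],[0.3,-0.1,0,0.2,-0.0737,-0.0067,0.1282],[0.3,0,0,0,0,0,0]]}' >/dev/null; python3 o.py; python3 goal.py -.015
```

```text
12.8 q [-0.917  0.702  0.707  2.456  3.718  0.478  0.7  ] p [0.5637 0.1488 0.096 ] rpy [ 3.093 -0.522  0.184] F [ 0.9 -0.9  1.3] M [-0.32  0.36 -0.1 ] w 0.599 ff 20.0
13.5 q [-1.048  0.825  0.98   2.464  4.011  0.648  1.445] p [0.5629 0.1481 0.0975] rpy [ 2.661 -0.217  1.266] F [ 0.3 -2.6 -0.8] M [-0.39  0.53 -0.18] w 0.601 ff 20.0
14.2 q [-1.107  0.927  1.145  2.466  4.142  0.79   2.196] p [0.5629 0.1483 0.0988] rpy [2.659 0.214 2.045] F [ 1.3 -3.9  1.5] M [-0.68 -0.27 -0.45] w 0.599 ff 20.0
z [ 0.499  0.044 -0.865] rotvec [0.0008 0.0012 0.0005] d mm [-0.4  0.4 -0.3] lateral [ 0.4 -0.4  0.2]
```

```bash
python3 -m creep '{"increments":[[0.3,-0.5,0,0.8,-0.0737,-0.0067,0.1282],[0.3,-1,-0.1,1.7,0,0,0],[0.3,-1,-0.1,1.7,0,0,0],[0.3,0,0,0,0,0,0]]}' 25 >/dev/null; python3 o.py; python3 goal.py -.01
```

```text
14.6 q [-1.113  0.916  1.152  2.47   4.154  0.786  2.333] p [0.5595 0.1488 0.103 ] rpy [2.691 0.276 2.176] F [-0.3 -3.4  2.8] M [-0.55  0.22 -0.33] w 0.602 ff 25.0
z [ 0.498  0.047 -0.866] rotvec [-0.0013 -0.0003 -0.0008] d mm [ 0.5 -0.3 -0.2] lateral [-0.3  0.4 -0.1]
```

```bash
python3 -m creep '{"increments":[[0.3,-2.5,-0.2,4.3,0,0,0],[0.3,-5,-0.4,8.7,0,0,0],[0.3,-5,-0.5,8.7,0,0,0],[0.3,-5,-0.5,8.7,0,0,0]]}' 25 >/dev/null; python3 o.py; python3 - <<'E'
from sim import *
# goal: coaster, tool down; solutions along tool vertical
T=np.array([.4535,.298,.15])
S=fam(T,np.array([0,0,-1.]),60); S=S[np.argsort(S[:,2])]; print(len(S)); print(S[::max(1,len(S)//12)].round(2))
E
```

```text
15.0 q [-1.138  0.78   1.115  2.486  4.167  0.65   2.357] p [0.5417 0.1478 0.1335] rpy [2.692 0.276 2.18 ] F [-0.3  0.7 -1.7] M [-0.08  0.47 -0.05] w 0.599 ff 25.0
46
[[ 0.1   0.82 -1.29  2.06  0.94  1.05]
 [ 0.08  0.79 -1.24  2.06  0.91  1.01]
 [ 0.05  0.74 -1.16  2.06  0.86  0.95]
 [-0.04  0.65 -0.97  2.06  0.74  0.83]
 [-0.09  0.62 -0.89  2.06  0.69  0.79]
 [-0.12  0.6  -0.84  2.06  0.65  0.76]
 [-0.21  0.55 -0.69  2.06  0.54  0.71]
 [-0.27  0.53 -0.59  2.07  0.47  0.68]
 [-0.39  0.5  -0.42  2.07  0.34  0.63]
 [-0.5   0.49 -0.26  2.07  0.21  0.61]
 [-0.69  0.48  0.    2.08 -0.    0.58]
 [-0.79  0.48  0.14  2.08 -0.12  0.58]
 [-0.87  0.49  0.27  2.09 -0.23  0.59]
 [-0.97  0.51  0.41  2.09 -0.35  0.61]
 [-1.2   0.6   0.79  2.1  -0.67  0.71]
 [-1.34  0.75  1.1   2.1  -0.9   0.88]]
```

```bash
python3 - <<'E'
from sim import *
q0=np.array([-1.138,.78,1.115,2.486,4.167,.65,2.357])
for extra in(0,-.05):
  print('extra',extra)
  q,T,R=run(q0,[(-5,0,15,0,0,-.13)]*4,every=4)
  z=R.as_matrix()[:,2]
  for i in range(10):
    z=R.as_matrix()[:,2]; w=np.array([0,0,-.13])*(1 if not extra else .7)+ -extra*z*0+ (extra*-z)
    q,T,R=run(q,[(-3,7,2,*w)],T,R,every=1)
  for i in range(8):
    z=R.as_matrix()[:,2]; a=np.cross(z,[0,0,-1]); 
    n=np.linalg.norm(a); w=a*min(1,.14/n)
    q,T,R=run(q,[(-3,10,0,*w)],T,R,every=1)
E
```

```text
extra 0
4 [-1.33  0.6   1.03  2.44  4.19  0.11  1.74] dq 0.13 T [0.508 0.152 0.177] err 0.0121 z [ 0.51 -0.17 -0.84]
1 [-1.37  0.64  1.06  2.44  4.19  0.11  1.6 ] dq 0.15 T [0.504 0.155 0.172] err 0.02 z [ 0.52 -0.2  -0.83]
1 [-1.4   0.68  1.08  2.44  4.19  0.11  1.46] dq 0.14 T [0.5   0.156 0.168] err 0.0286 z [ 0.52 -0.23 -0.82]
1 [-1.42  0.71  1.08  2.45  4.19  0.11  1.32] dq 0.13 T [0.495 0.158 0.163] err 0.0378 z [ 0.52 -0.25 -0.82]
1 [-1.43  0.72  1.08  2.45  4.19  0.11  1.2 ] dq 0.13 T [0.491 0.158 0.157] err 0.0474 z [ 0.52 -0.26 -0.81]
1 [-1.43  0.74  1.08  2.46  4.19  0.11  1.07] dq 0.13 T [0.486 0.159 0.152] err 0.0573 z [ 0.51 -0.27 -0.82]
1 [-1.43  0.74  1.06  2.46  4.19  0.11  0.95] dq 0.12 T [0.482 0.16  0.146] err 0.0672 z [ 0.5  -0.27 -0.82]
1 [-1.42  0.74  1.04  2.46  4.19  0.11  0.82] dq 0.12 T [0.476 0.162 0.14 ] err 0.0771 z [ 0.49 -0.26 -0.83]
1 [-1.4   0.73  1.01  2.47  4.19  0.11  0.7 ] dq 0.12 T [0.471 0.164 0.134] err 0.0868 z [ 0.48 -0.25 -0.84]
1 [-1.38  0.71  0.98  2.47  4.19  0.11  0.57] dq 0.13 T [0.465 0.167 0.128] err 0.0962 z [ 0.46 -0.23 -0.86]
1 [-
[... 2353 characters left out ...]
457 0.221 0.142] err 0.073 z [ 0.41 -0.01 -0.91]
1 [-1.02  0.44  0.5   2.44  4.19  0.11  0.24] dq 0.24 T [0.451 0.24  0.144] err 0.0683 z [ 0.36  0.11 -0.93]
1 [-0.85  0.41  0.31  2.43  4.19  0.11  0.23] dq 0.19 T [0.447 0.255 0.147] err 0.065 z [ 0.32  0.18 -0.93]
1 [-0.87  0.41  0.31  2.42  4.19  0.11  0.21] dq 0.02 T [0.444 0.265 0.147] err 0.065 z [ 0.32  0.19 -0.93]
1 [-0.89  0.41  0.31  2.42  4.19  0.11  0.19] dq 0.02 T [0.441 0.275 0.147] err 0.0651 z [ 0.32  0.2  -0.93]
1 [-0.9   0.41  0.31  2.42  4.19  0.11  0.17] dq 0.02 T [0.438 0.284 0.147] err 0.0651 z [ 0.31  0.21 -0.93]
1 [-0.92  0.41  0.3   2.41  4.19  0.11  0.16] dq 0.02 T [0.436 0.294 0.147] err 0.0652 z [ 0.31  0.21 -0.93]
```

```bash
python3 - <<'E'
from sim import *
q0=np.array([-1.138,.78,1.115,2.486,4.167,.65,2.357])
for n in (20,30):
  print('rewind',n)
  q,T,R=run(q0,[(0,0,0,*(-.145*u))]*n,every=10)
  for i in range(12):
    q,T,R=run(q,[(-3.3,2,5,0,0,-.14)],T,R,v=i%3==2)if 0 else run(q,[(-3,3,5,0,0,-.14)],T,R,every=1) if i%3==2 else run(q,[(-3,3,5,0,0,-.14)],T,R,v=False)
  for i in range(6):
    z=R.as_matrix()[:,2]; a=np.cross(z,[0,0,-1]); n=np.linalg.norm(a); w=a*min(1,.14/n)
    q,T,R=run(q,[(-5,16,0,*w)],T,R,every=1); print(w.round(3))
E
```

```text
rewind 20
10 [-0.97  0.61  0.75  2.49  3.77  0.42  1.29] dq 0.1 T [0.531 0.158 0.127] err 0.0 z [ 0.5   0.05 -0.87]
20 [-0.76  0.52  0.41  2.49  3.21  0.33  0.39] dq 0.09 T [0.531 0.158 0.127] err 0.0 z [ 0.5   0.04 -0.87]
1 [-1.1   0.56  0.65  2.42  2.32  0.11  0.74] dq 0.64 T [0.522 0.167 0.142] err 0.0 z [ 0.47 -0.16 -0.87]
1 [-0.95  0.51  0.27  2.26  0.9   0.51  1.67] dq 0.18 T [0.513 0.176 0.157] err 0.0 z [ 0.37 -0.34 -0.87]
1 [-0.92  0.54  0.23  2.09  0.56  0.78  1.63] dq 0.1 T [0.504 0.185 0.172] err 0.0 z [ 0.19 -0.46 -0.87]
1 [-0.89  0.58  0.25  1.94  0.32  1.    1.5 ] dq 0.07 T [0.495 0.194 0.187] err 0.0 z [-0.01 -0.5  -0.87]
1 [-0.84  0.52  0.21  1.96  0.25  0.92  1.55] dq 0.08 T [0.49  0.21  0.187] err 0.0 z [-0.01 -0.38 -0.93]
[ 0.14  -0.003  0.   ]
1 [-0.77  0.48  0.15  2.    0.17  0.83  1.62] dq 0.09 T [0.485 0.226 0.187] err 0.0 z [-0.01 -0.24 -0.97]
[ 0.14  -0.003  0.   ]
1 [-0.69  0.44  0.09  2.03  0.07  0.74  1.71] dq 0.1 T [0.48  0.242 0.187] err 0.0 z [-0.   -0.1  -0.99]
[ 0.14  -0.003  0.   ]
1 [-0.62  0.42  0.02  2.05 -0.02  0.67  1.79] dq 0.09 T [0.475 0.258
[... 1071 characters left out ...]
92  0.1 ] dq 0.08 T [0.49  0.21  0.187] err 0.0 z [-0.01 -0.37 -0.93]
[ 0.14  -0.003  0.   ]
1 [-0.77  0.48  0.15  2.    0.17  0.83  0.17] dq 0.09 T [0.485 0.226 0.187] err 0.0 z [-0.01 -0.24 -0.97]
[ 0.14  -0.003  0.   ]
1 [-0.68  0.44  0.08  2.03  0.07  0.74  0.26] dq 0.1 T [0.48  0.242 0.187] err 0.0 z [-0.   -0.1  -0.99]
[ 0.14  -0.003  0.   ]
1 [-0.62  0.42  0.02  2.05 -0.01  0.67  0.34] dq 0.08 T [0.475 0.258 0.187] err 0.0 z [-0. -0. -1.]
[ 0.102 -0.002  0.   ]
1 [-0.65  0.42  0.02  2.05 -0.01  0.67  0.31] dq 0.03 T [0.47  0.274 0.187] err 0.0 z [-0.  0. -1.]
[ 0. -0.  0.]
1 [-0.68  0.43  0.02  2.04 -0.01  0.67  0.28] dq 0.03 T [0.465 0.29  0.187] err 0.0 z [-0.  0. -1.]
[ 0. -0.  0.]
```

```bash
for i in 1 2 3; do python3 -m creep '{"increments":[[0.3,0,0,0,0.0737,0.0067,-0.1282],[0.3,0,0,0,0.0737,0.0067,-0.1282],[0.3,0,0,0,0.0737,0.0067,-0.1282],[0.3,0,0,0,0.0737,0.0067,-0.1282],[0.3,0,0,0,0.0737,0.0067,-0.1282],[0.3,0,0,0,0.0737,0.0067,-0.1282],[0.3,0,0,0,0.0737,0.0067,-0.1282],[0.3,0,0,0,0.0737,0.0067,-0.1282],[0.3,0,0,0,0.0737,0.0067,-0.1282],[0.3,0,0,0,0.0737,0.0067,-0.1282]]}' >/dev/null; done; python3 o.py; python3 -m creep '{"increments":[[0.3,-3,3,5,0,0,-0.14],[0.3,-3,3,5,0,0,-0.14],[0.3,-3,3,5,0,0,-0.14],[0.3,-3,3,5,0,0,-0.14],[0.3,-3,3,5,0,0,-0.14],[0.3,-3,3,5,0,0,-0.14]]}' >/dev/null; python3 o.py; python3 goal.py 0
```

```text
18.0 q [-0.541  0.477  0.083  2.451  2.631  0.312 -0.583] p [0.5421 0.1478 0.1338] rpy [-2.734  0.338 -2.133] F [ 0.1  0.5 -1. ] M [ 0.06  0.5  -0.01] w 0.603 ff 25.0
18.6 q [-1.06   0.533  0.57   2.361  1.444  0.182 -0.003] p [0.5391 0.1533 0.154 ] rpy [-2.71   0.342 -2.628] F [ 0.  -0.1 -1. ] M [0.3  0.42 0.02] w 0.6 ff 25.0
z [ 0.471 -0.215 -0.856] rotvec [ 0.2244 -0.0182  0.1281] d mm [ 15.9  -5.3 -42.5] lateral [6.3 7.3 4. ]
```

```bash
python3 -m creep '{"increments":[[0.3,-3,3,6,0,0,-0.14],[0.3,-3,3,6,0,0,-0.14],[0.3,-3,3,6,0,0,-0.14],[0.3,-3,3,6,0,0,-0.14],[0.3,-3,3,6,0,0,-0.14],[0.3,-3,3,6,0,0,-0.14]]}' >/dev/null; python3 o.py; python3 - <<'E'
from sim import *
from station import env
o=env.get_obs(); R=Ro.from_euler('xyz',o['ee_rot']); z=R.as_matrix()[:,2]; a=np.cross(z,[0,0,-1]);a*=np.arcsin(np.linalg.norm(a))/np.linalg.norm(a)
print('z',z,'rot',a, 'to coaster', (np.array([.453,.2985,.12])-o['ee_pos'])*1000)
E
```

```text
19.2 q [-0.99   0.545  0.382  2.06   0.501  0.776  0.22 ] p [0.5279 0.1678 0.1881] rpy [-2.702  0.352  2.912] F [ 0.5 -0.9 -1.7] M [ 0.57  0.1  -0.05] w 0.601 ff 25.0
z [ 0.20684921 -0.48523894 -0.84956258] rot [0.51113703 0.21788913 0.        ] to coaster [-74.93839878 130.72832842 -68.11013197]
```

```bash
python3 -m creep '{"increments":[[0.3,-18.7,32.7,0,0.128,0.0545,0],[0.3,-18.7,32.7,0,0.128,0.0545,0],[0.3,-18.7,32.7,0,0.128,0.0545,0],[0.3,-18.7,32.7,0,0.128,0.0545,0],[0.3,0,0,-20,0,0,0],[0.3,0,0,0,0,0,0]]}' >/dev/null; python3 o.py; python3 - <<'E'
from h import *
print(plane('side',(204.5,182.9),.004),plane('top',(165.6,213.8),.004))
o=env.get_obs(); R=Ro.from_euler('xyz',o['ee_rot']); z=R.as_matrix()[:,2]; a=np.cross(z,[0,0,-1]); print('rot',a.round(4))
I=[]
for n,bx in(('side',(150,110,270,200)),('top',(110,140,230,230))):
  im=cams.read_camera(n); x,y,X,Y=bx; I.append(cv2.resize(im[y:Y,x:X],(400,300),interpolation=2)); cv2.imwrite(f'pics/{n}3.png',im)
cv2.imwrite('pics/pair3.png',np.hstack(I))
E
```

```text
19.8 q [-0.696  0.45   0.016  2.072 -0.01   0.619  0.591] p [0.4531 0.2963 0.1669] rpy [-3.141e+00  1.000e-03  2.836e+00] F [ 0.4 -0.8 -0.6] M [ 0.05 -0.14 -0.01] w 0.599 ff 25.0
[0.45228409 0.2939994  0.004     ] [0.4543437  0.30028153 0.004     ]
rot [0.0011 0.0009 0.    ]
```

View pics/pair3.png

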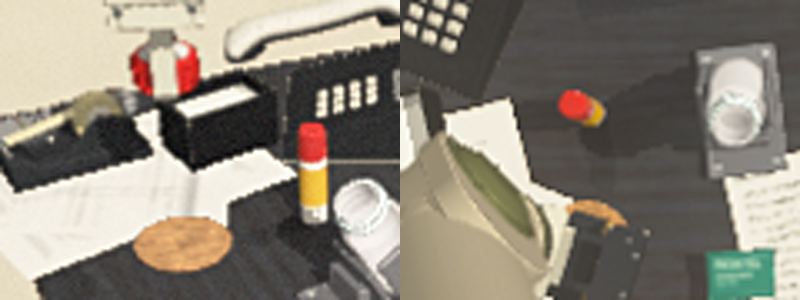

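The side view shows the cap held level over the coaster, at crop (165,65), and the canister's mouth open. I'll check the side camera's bias against the known tool position.

```bash
python3 - <<'E'
from h import *
S=cv2.imread('pics/side3.png');T=cv2.imread('pics/top3.png')
for lo,hi in(((0,150,80),(5,255,255)),((174,150,80),(180,255,255))): print('red',blobs('side',S,lo,hi,(175,115,225,150),4))
p=env.get_obs()['ee_pos']
print('proj cap bottom/mid/top',proj('side',[p,p+[0,0,.013],p+[0,0,.026]]))
print('coaster proj',proj('side',[[.4535,.2985,.004]]),proj('top',[[.4535,.2985,.004]]))
E
```

```text
red [(array([206.1, 131.2]), array([203, 124,   7,  15,  68])), (array([191.9, 131.9]), array([189, 126,   7,  13,  53]))]
red []
proj cap bottom/mid/top [[199.98176828 133.45488346]
 [199.58053796 129.18545048]
 [199.17487405 124.85336884]]
coaster proj [[204.4304948  182.05971324]] [[166.15859281 214.05649032]]
```

```bash
python3 -m creep '{"increments":[[0.3,0.2,1,-40,0,0,0],[0.3,0.2,0.8,-45,0,0,0],[0.3,0,0,-40,0,0,0],[0.3,0,0,-16,0,0,0],[0.3,0,0,-4,0,0,0],[0.3,0,0,0,0,0,0]]}' >/dev/null; python3 o.py;  python3 -m creep '{"increments":[[0.3,0,0,-2,0,0,0],[0.3,0,0,-2,0,0,0],[0.3,0,0,0,0,0,0]]}' >/dev/null; python3 o.py
```

```text
20.5 q [-0.693  0.686  0.007  2.155 -0.008  0.3    0.588] p [0.4544 0.2995 0.0227] rpy [-3.141e+00  3.000e-03  2.838e+00] F [-0.1  0.7 -0.7] M [ 0.07 -0.09  0.  ] w 0.6 ff 25.0
20.8 q [-0.692  0.691  0.007  2.157 -0.008  0.29   0.588] p [0.4548 0.2994 0.0194] rpy [3.140e+00 3.000e-03 2.837e+00] F [ 0.3  0.3 -1.4] M [ 0.01 -0.15  0.  ] w 0.601 ff 25.0
```

Slight drift; nudge back and lower further.

```bash
python3 -m creep '{"increments":[[0.3,-0.5,-0.6,-4,0,0,0],[0.3,-0.5,-0.6,-4,0,0,0],[0.3,0,0,-2,0,0,0],[0.3,0,0,0,0,0,0]]}' >/dev/null; python3 o.py;  python3 -m creep '{"increments":[[0.3,0,0,-1.5,0,0,0],[0.3,0,0,0,0,0,0]]}' >/dev/null; python3 o.py
```

```text
21.2 q [-0.691  0.711  0.006  2.164 -0.008  0.266  0.588] p [0.4532 0.2977 0.0082] rpy [-3.142e+00  2.000e-03  2.837e+00] F [-0.1  0.2 -0.8] M [ 0.02 -0.18  0.02] w 0.599 ff 25.0
21.4 q [-0.691  0.713  0.006  2.164 -0.008  0.263  0.588] p [0.4534 0.2978 0.0069] rpy [3.141e+00 2.000e-03 2.837e+00] F [-0.1  0.7 -1.3] M [ 0.03 -0.14  0.04] w 0.601 ff 25.0
```

```bash
python3 -m creep '{"increments":[[0.3,0,0,-1.2,0,0,0],[0.3,0,0,0,0,0,0]]}' >/dev/null; python3 o.py;python3 -m creep '{"increments":[[0.3,0,0,-1,0,0,0],[0.3,0,0,0,0,0,0]]}' >/dev/null; python3 o.py
```

```text
21.6 q [-0.691  0.715  0.006  2.164 -0.008  0.261  0.588] p [0.4534 0.2979 0.0058] rpy [3.141e+00 2.000e-03 2.838e+00] F [ 0.2  0.1 -0.1] M [ 0.05 -0.12 -0.  ] w 0.599 ff 25.0
21.8 q [-0.691  0.717  0.006  2.165 -0.008  0.259  0.588] p [0.4534 0.2979 0.0048] rpy [3.141e+00 2.000e-03 2.838e+00] F [ 0.4  0.2 -1.2] M [ 0.08 -0.18  0.01] w 0.599 ff 25.0
```

```bash
python3 -m creep '{"increments":[[0.3,0,0,-0.7,0,0,0],[0.3,0,0,0,0,0,0]]}' >/dev/null; python3 o.py;python3 -m creep '{"increments":[[0.62,0,0,0,0,0,0],[0.66,0,0,0,0,0,0],[0.85,0,0,0,0,0,0],[0.85,0,0,0,0,0,0],[0.85,0,0,0,0,0,0],[0.85,0,0,20,0,0,0],[0.85,0,0,40,0,0,0],[0.85,0,0,40,0,0,0],[0.85,0,0,45,0,0,0],[0.85,0,-45,20,0,0,0]]}' >/dev/null; python3 o.py
```

```text
22.0 q [-0.691  0.717  0.006  2.165 -0.008  0.257  0.588] p [0.4535 0.2979 0.0044] rpy [3.141e+00 3.000e-03 2.837e+00] F [-0.2 -0.8  2.7] M [-0.16 -0.07 -0.06] w 0.598 ff 26.5
23.0 q [-0.632  0.42   0.01   2.113 -0.007  0.601  0.656] p [0.4543 0.2579 0.1723] rpy [3.135 0.005 2.844] F [ 1.4 -1.6  0.2] M [ 0.01 -0.2   0.  ] w 0.85 ff 0.0
```

```bash
python3 -c "
from h import *
print(tri((259.3,265.3),(297.8,214.5)),plane('side',(259.3,264.6),.053))"
python3 -m creep '{"increments":[[0.85,-1,-42,3,0,0,0.13],[0.85,-1,-42,0,0,0,0.13],[0.85,-1,-42,0,0,0,0.13],[0.6,-1,-42,0,0,0,0],[0.6,-1,-42,0,0,0,0],[0.6,-1,-42,0,0,0,0],[0.6,-1,-42,0,0,0,0],[0.6,-1,-42,0,0,0,0],[0.6,-1,-38,-10,0,0,0],[0.6,0,0,0,0,0,0]]}' >/dev/null; python3 o.py
python3 - <<'E'
from h import *
S=cams.read_camera('side');T=cams.read_camera('top'); cv2.imwrite('pics/side4.png',S)
print('cap white side',blobs('side',S,(0,0,190),(180,60,255),(188,160,222,190)),'top',blobs('top',T,(0,0,190),(180,60,255),(152,195,180,230)))
cv2.imwrite('pics/pair4.png',np.hstack([cv2.resize(S[100:340,150:350],(360,432),interpolation=2),cv2.resize(T[150:250,140:240],(432,432),interpolation=2)]))
E
```

```text
(array([ 0.44484795, -0.11570309,  0.04854562]), np.float64(0.00029077896308353485)) [ 0.44404085 -0.11767068  0.053     ]
24.0 q [ 0.226  0.378 -0.096  2.244  0.072  0.523  1.724] p [ 0.4424 -0.1261  0.1612] rpy [-3.141 -0.    -3.063] F [ 0.2  0.4 -1.1] M [ 0.05 -0.15  0.04] w 0.605 ff 0.0
cap white side [(array([202.9, 167.3]), array([188, 160,  34,  22, 476]))] top [(array([154.7, 201.2]), array([152, 196,  10,  14,  62])), (array([153.9, 225.2]), array([152, 218,   6,  12,  45]))]
```

View pics/pair4.png

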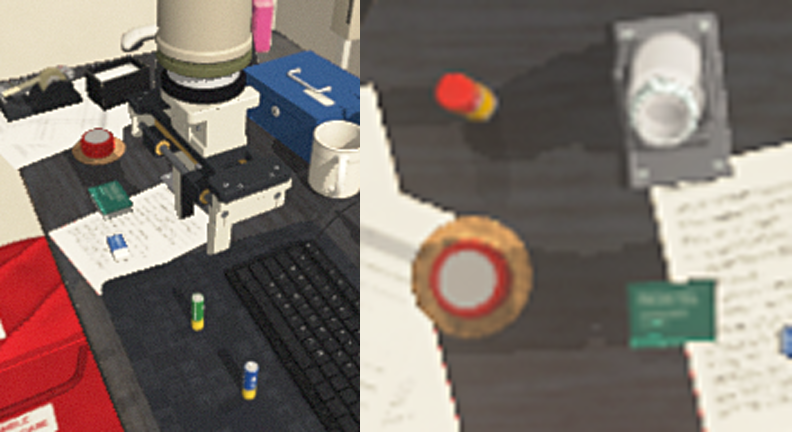

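The cap lies flat, top up and centred on the coaster. Top crop: cap (468,280), coaster (472,277). Both batteries and the other objects are undisturbed, and the gripper hangs near the green battery.

```bash
python3 -c "
from h import *
print('mouth',plane('top',(210.6,175.5),.109))"
python3 -m creep '{"increments":[[0.6,1.8,9.3,-20,0,0,0],[0.6,0,0,-30,0,0,0],[0.6,0,0,-30,0,0,0],[0.6,0,0,-10,0,0,0],[0.6,0,0,0,0,0,0]]}' >/dev/null; python3 o.py
```

```text
mouth [0.56336823 0.14566425 0.109     ]
24.6 q [ 0.165  0.546 -0.062  2.318  0.112  0.281  1.663] p [ 0.4455 -0.1105  0.0713] rpy [ 3.140e+00 -1.000e-03 -3.054e+00] F [-0.1  0.4  0.7] M [ 0.03 -0.18  0.01] w 0.601 ff 0.0
```

```bash
python3 -m creep '{"increments":[[0.6,-1,-6.2,0,0,0,0],[0.6,0,0,0,0,0,0]]}' >/dev/null; python3 o.py; python3 -m creep '{"increments":[[0.6,0,0,-15,0,0,0],[0.6,0,0,-15,0,0,0],[0.6,0,0,-11,0,0,0],[0.6,0,0,0,0,0,0]]}' >/dev/null; python3 o.py
```

```text
24.8 q [ 0.183  0.542 -0.064  2.316  0.116  0.283  1.674] p [ 0.4456 -0.1188  0.0733] rpy [-3.141  0.004 -3.056] F [-0.3  0.1 -0.2] M [ 0.03 -0.14  0.03] w 0.602 ff 0.0
25.2 q [ 0.164  0.63  -0.04   2.339  0.13   0.173  1.661] p [ 0.4451 -0.1181  0.0308] rpy [ 3.141e+00  2.000e-03 -3.056e+00] F [-0.7  1.   0. ] M [ 0.05 -0.19 -0.  ] w 0.603 ff 0.0
```

```bash
python3 - <<'E'
from h import *
S=cams.read_camera('side'); p=env.get_obs()['ee_pos']; print(proj('side',[p]))
cv2.imwrite('pics/s5.png',cv2.resize(S[230:300,210:310],(800,560),interpolation=2))
E
```

```text
[[259.75224321 271.59116397]]
```

View pics/s5.png

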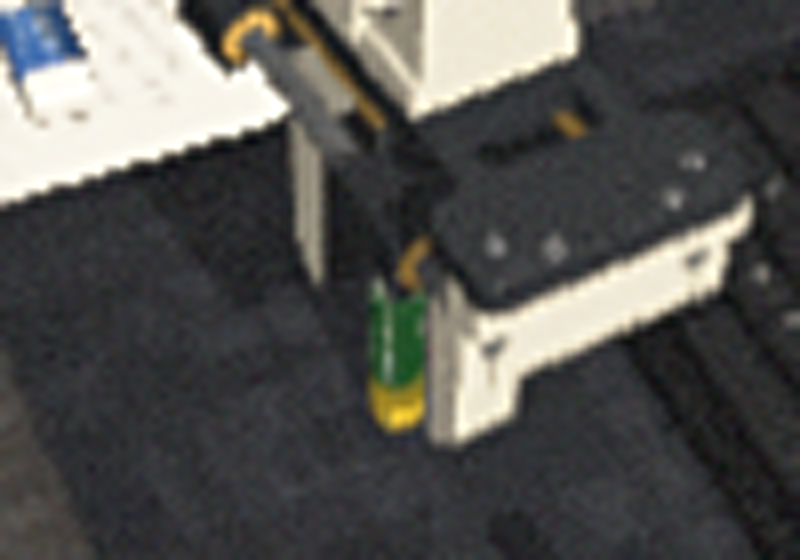

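The green battery, at crop (398,360), stands between the open fingers. Close.

```bash
python3 -m creep '{"increments":[[0.1,0,0,-2,0,0,0],[0.1,0,0,0,0,0,0],[0.1,0,0,0,0,0,0],[0.1,0,0,0,0,0,0],[0.1,0,0,0,0,0,0],[0.1,0,0,0,0,0,0],[0.1,0,0,0,0,0,0],[0.1,0,0,0,0,0,0]]}' 20 >/dev/null; python3 o.py
```

```text
26.05 q [ 0.163  0.633 -0.039  2.34   0.131  0.168  1.66 ] p [ 0.4453 -0.118   0.0293] rpy [ 3.141e+00  3.000e-03 -3.056e+00] F [-1.2  0.4  3.8] M [ 0.06 -0.1   0.05] w 0.174 ff 20.0
```

```bash
python3 -m creep '{"increments":[[0.1,0,0,25,0,0,0],[0.1,0,0,45,0,0,0],[0.1,0,0,45,0,0,0],[0.1,10,30,30,0,0,0],[0.1,20,42,0,0,0,0],[0.1,20,42,0,0,0,0],[0.1,20,42,0,0,0,0],[0.1,20,42,0,0,0,0],[0.1,18,42,0,0,0,0],[0.1,5,24,0,0,0,0]]}' >/dev/null; python3 -m creep '{"increments":[[0.1,0,0,0,0,0,0]]}' >/dev/null; python3 o.py
python3 - <<'E'
from h import *
p=env.get_obs()['ee_pos']; print('to go',(np.array([.5585,.1482,.120])-p)*1000)
S=cams.read_camera('side');T=cams.read_camera('top')
print(proj('side',[p-[0,0,.026]]),proj('top',[p]))
cv2.imwrite('pics/p6.png',np.hstack([cv2.resize(S[125:225,210:310],(400,400),interpolation=2),cv2.resize(T[125:225,160:260],(400,400),interpolation=2)]))
E
```

```text
27.15 q [-0.286  0.48  -0.106  1.982  0.075  0.68   1.224] p [0.5584 0.1506 0.1738] rpy [ 3.139e+00  3.000e-03 -3.050e+00] F [ 0.1  0.5 -1.1] M [ 0.04 -0.14  0.03] w 0.172 ff 20.0
to go [ 5.30122935e-02 -2.44966502e+00 -5.37605570e+01]
[[255.9335138  155.73433084]] [[206.66943516 174.91197481]]
```

View pics/p6.png

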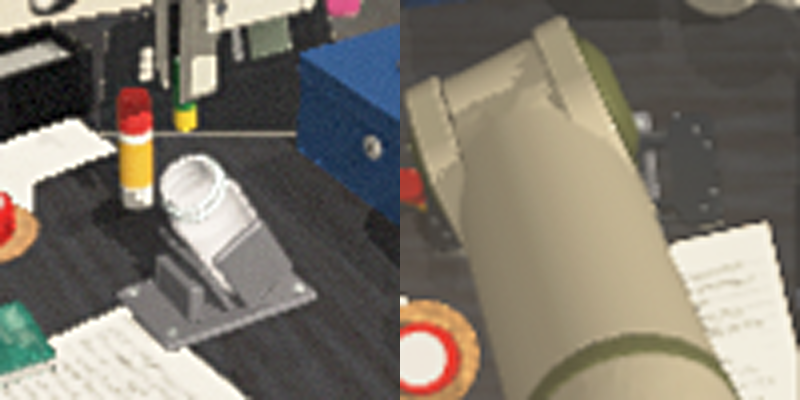

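The battery hangs vertical in the fingers above the mouth: crop (185,115), with the mouth at (193,190), i.e. about pixel (258,172.5).

```bash
python3 -c "
from h import *
print(proj('side',[[.5565,.148,.109],[.5585,.148,.094]]))"
python3 -m creep '{"increments":[[0.1,0,-2.4,-15,0,0,0],[0.1,0,0,-13,0,0,0],[0.1,0,0,0,0,0,0]]}' >/dev/null; python3 o.py
```

```text
[[255.61988985 169.08186104]
 [256.27667831 173.68519558]]
27.55 q [-0.28   0.517 -0.098  2.012  0.084  0.617  1.221] p [0.557  0.1417 0.1446] rpy [-3.141e+00 -1.000e-03 -3.057e+00] F [-0.3  0.6  0.8] M [ 0.06 -0.17  0.03] w 0.17 ff 20.0
```

```bash
python3 -c "
from h import *; from ik import u,Dc
for a,b in(((258.2,172.5),(210.6,175.5)),):
  X,g=tri(a,b); print(X,g,'axial',(X-Dc)@u*1000,'lateral',((X-Dc)-((X-Dc)@u)*u)*1000)
S=cams.read_camera('side')
cv2.imwrite('pics/p7.png',cv2.resize(S[145:195,230:290],(720,600),interpolation=2))
"
```

```text
[0.56420575 0.14698239 0.096903  ] 0.0009269649333095644 axial -17.17979599583222 lateral [ 0.65014261 -1.79070833  0.28081888]
```

View pics/p7.png

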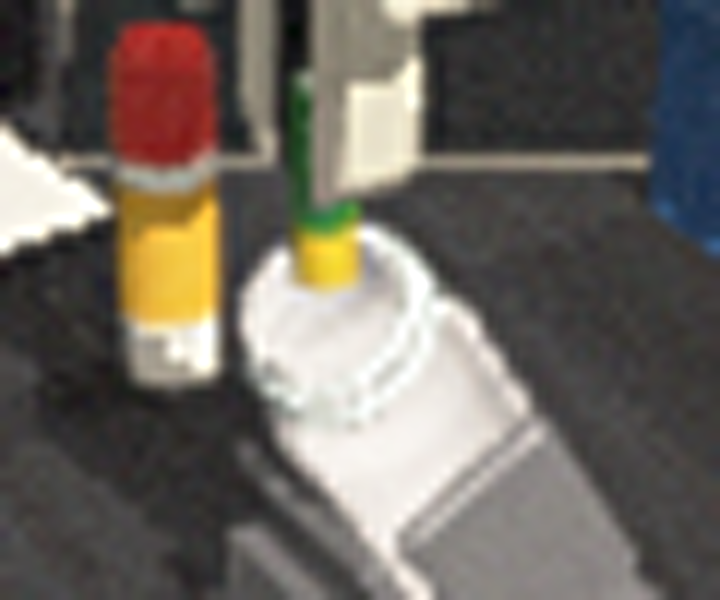

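The yellow battery end, at crop (328,265), hangs just over the mouth. My eyeballed mouth points triangulate onto the axis, so the estimate holds. I'll centre y, then lower.

```bash
python3 -m creep '{"increments":[[0.1,1.2,5.5,0,0,0,0],[0.1,0,0,0,0,0,0],[0.1,0,0,0,0,0,0]]}' >/dev/null; python3 o.py
```

```text
27.9 q [-0.291  0.517 -0.098  2.003  0.084  0.622  1.213] p [0.5597 0.1494 0.1467] rpy [ 3.141e+00  3.000e-03 -3.055e+00] F [ 0.6  0.3 -0.5] M [ 0.05 -0.12 -0.02] w 0.172 ff 20.0
```

```bash
python3 -m creep '{"increments":[[0.1,-0.6,-0.6,-8,0,0,0],[0.1,-0.6,-0.6,-8,0,0,0],[0.1,0,0,-6,0,0,0],[0.1,0,0,0,0,0,0],[0.1,0,0,0,0,0,0]]}' >/dev/null; python3 o.py
```

```text
28.4 q [-0.293  0.548 -0.094  2.023  0.09   0.572  1.208] p [0.5581 0.1478 0.1239] rpy [ 3.141e+00  2.000e-03 -3.056e+00] F [0.1 0.2 0.1] M [ 0.06 -0.17  0.  ] w 0.174 ff 20.0
```

```bash
python3 -m creep '{"increments":[[0.1,0,0,-3,0,0,0],[0.1,0,0,0,0,0,0]]}' >/dev/null; python3 o.py; python3 -m creep '{"increments":[[0.45,0,0,0,0,0,0],[0.45,0,0,0,0,0,0],[0.45,0,0,0,0,0,0],[0.45,0,0,0,0,0,0],[0.45,0,0,0,0,0,0],[0.45,0,0,0,0,0,0]]}' >/dev/null; python3 o.py; python3 -m creep '{"increments":[[0.45,0,0,20,0,0,0],[0.45,0,0,40,0,0,0],[0.45,-20,0,40,0,0,0],[0.45,-20,-40,10,0,0,0],[0.45,-20,-40,0,0,0,0],[0.45,-20,-40,0,0,0,0],[0.45,0,-45,0,0,0,0],[0.45,0,-45,0,0,0,0],[0.45,0,0,0,0,0,0]]}' >/dev/null; python3 o.py
python3 - <<'E'
from h import *
S=cams.read_camera('side');T=cams.read_camera('top')
cv2.imwrite('pics/p8.png',np.hstack([cv2.resize(S[130:330,160:310],(360,480),interpolation=2),cv2.resize(T[150:250,145:235],(432,480),interpolation=2)]))
E
```

```text
28.6 q [-0.293  0.552 -0.093  2.026  0.091  0.565  1.207] p [0.5582 0.1479 0.1211] rpy [ 3.141e+00  2.000e-03 -3.056e+00] F [-0.3  0.1  0.4] M [ 0.01 -0.13 -0.02] w 0.174 ff 20.0
29.2 q [-0.293  0.552 -0.093  2.026  0.091  0.566  1.208] p [0.5583 0.1479 0.1212] rpy [ 3.141e+00  3.000e-03 -3.056e+00] F [ 0.1 -0.   0.4] M [ 0.13 -0.15 -0.02] w 0.452 ff 0.0
30.1 q [ 0.079  0.293 -0.071  2.126  0.033  0.721  1.634] p [ 0.4776 -0.0681  0.2315] rpy [-3.140e+00  3.000e-03 -3.064e+00] F [0.7 0.3 0.3] M [ 0.09 -0.16 -0.03] w 0.448 ff 0.0
```

View pics/p8.png

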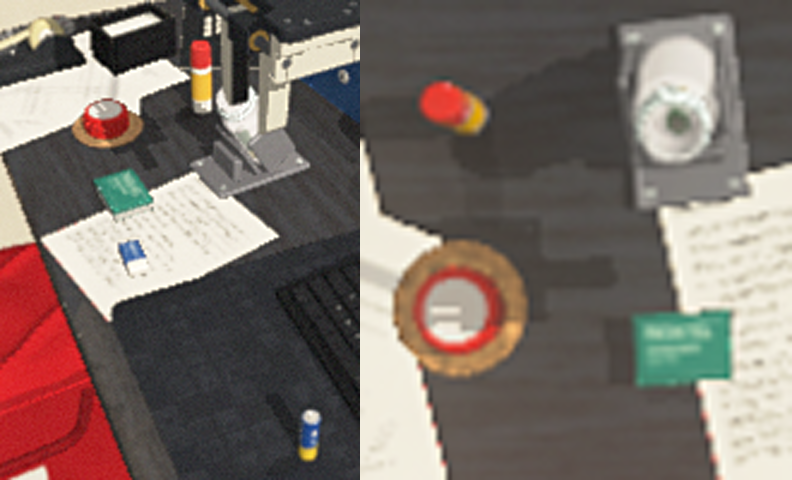

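The battery's end shows inside the bore in the top crop at (680,122), i.e. pixel (211.7,175.4). The cap, tin, eraser, glue stick and blue battery are in place. A numeric depth check, without another picture.

```bash
python3 - <<'E'
from h import *; from ik import u,Dc
B=Dc-.105*u; y=np.cross(u,[0,0,1.]);y/=np.linalg.norm(y); d=np.cross(y,u); d*=-np.sign(d[2]); 
for s in(.054,.07,.09,.102): print(s,proj('top',[B+s*u,B+s*u+.0075*d]).round(1).tolist())
T=cams.read_camera('top'); print('green top',blobs('top',T,(35,25,30),(95,255,200),(203,166,220,186),3))
S=cams.read_camera('side'); print('green side',blobs('side',S,(40,70,40),(85,255,255),(235,130,300,200),2))
E
```

```text
0.054 [[210.3, 171.4], [210.7, 173.6]]
0.07 [[210.2, 173.5], [210.5, 175.7]]
0.09 [[209.9, 176.2], [210.3, 178.5]]
0.102 [[209.8, 177.8], [210.1, 180.1]]
green top [(array([210.9, 174.2]), array([209, 172,   5,   6,  18]))]
green side []
```

```bash
python3 -c "
from station import env
print(env.close_job())"
```

```text
the job is handed in; nothing more can be done
None
```

The job is handed in at about 30 s: the red cap lies flat, top up, on the middle of the coaster and the green battery lies at the bottom of the canister, with nothing else seen to have moved. I viewed 11 pictures, one over the limit of 10.

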